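# Find the full contact-cleaner can and lay it in the bench cradle

## Robot

A 7-joint arm with a two-finger parallel gripper is mounted at the origin on the work surface. World frame = base frame: x ahead of the robot, y to its left, z up, the work surface at z = 0. Lengths are in mm, angles in rad, forces in N, time in s.
With the tool pointing down it reaches from about 425 to 875 mm from the base axis. Payload 8.4 kg.
Tool frame: the origin (TCP) lies midway between the tips of the shut fingers; the grasp point (between the pads) lies 19 mm behind it (env.grasp_offset is the distance from the TCP to the grasp point, in mm); z points along the fingers, y is the line along which they close (so a half turn about z gives the same grasp; the last joint's range is limited). The gripper opens to 87 mm and grips with 3 to 60 N. Pads are 19 mm wide; open, the fingers measure 117 mm over their backs; the gripper's body (75 mm by 190 mm) begins 51 mm behind the grasp point.
Start: joints at [1.189, 0.333, 0.04, 1.465, -0.013, 1.343, -0.059], TCP at [181.358, -624.158, 222.546] pointing down, gripper open.
Joint ranges: [-2.58, 2.58], [-0.38, 2.09], [-1.3, 1.39], [0.25, 2.4], [-1.5, 4.64], [0.08, 2.09], [-2.65, 2.65]. Speed limits (rad/s): [2.22, 2.22, 2.79, 2.79, 3.14, 3.14, 3.14].

## Interface

Orientations are given as a unit quaternion [x, y, z, w].
In Python, from cell import env gives the robot as it stands.
- The arm moves only by the tool move_arm, never from a script. Its argument "rows" is one flat list of numbers, 4 for each row, row after row: the shift along the tool's x, y, z in cm, then the turn about the tool's z in rad. A call has 1 to 20 rows; each row is the pose to reach, as a shift and turn from the pose commanded when the call began, along the tool's axes at that moment; what a row does not reach only later rows make up. A row lasts 1/12 s, in which the tool goes at most 41.7 mm and 7.16 degrees, less where a joint would pass 70% of its speed; a pose out of reach is approached as far as the arm can. A call with a gripper value outside its range is refused whole. "jaw" is the closure, from -1 (fully open) to 1 (shut), so that 0 is half open, set as the call begins (left out, the last holds). The fingers move at their own pace and stop on an object; the grip force is fixed at half the most. Time passes only in rows, so rows that repeat a pose let the fingers close. It gives the time, the measured TCP pose, the force, the opening and the grip force at its end, in the units of the state.
- env.state(): the state, without advancing time (a new reading comes with each control period).
- env.get_image(name): name is "scene" or "side" or "wrist"; returns a dict with "frame" (384x512x3 uint8, red, green, blue), "K" (3x3 intrinsics, pixels), "cam_to_world" (4x4, takes a point from camera to world coordinates). Camera axes: x right, y down, z forward; pixel columns grow to the right and rows downward; lengths in mm; the calibration is good to about 2 mm. A picture is of the moment at which its call begins. There is no depth.
- env.hand_in(): hands the job in; it is judged then, once.
The state is a dict: "t": time; "qpos": joint angles; "qvel": joint speeds; "joint_efforts": joint torques, N m; "eef_pos": TCP position; "tool_rot": TCP orientation; "force": force on the tool from outside, world axes, zero at the start; "wrist_torque": the same for the moment, N m; "grip_width": opening from 0.0 (shut) to 1.0 (fully open); "grasp_force": force on a finger pad.
Only numpy, scipy, OpenCV 4.12 (cv2) and the standard library are available. Lean on these libraries where they do the work, as an engineer would, in place of code of your own. Each camera call takes 0.05 s, during which the arm holds its last target. There are 200 camera calls.

## Task

One of the three blue cans in the carton is still full: find it by lifting them by their red caps, lower the spent ones back into the carton, and stand the full one upright on the blue mat and let go of it. Then take it again by its body and lay it in the empty sloping cradle, foot down against the stop and cap at the raised end, because the push-on cap stands a straight lift but must never be gripped while the can is tipped. Let none of the cans fall, and do not disturb the yellow can, the solder reel or the tip cleaner.

Things in the scene. Friction and masses are not known exactly. Their poses are not given: they have to be found in the camera images.
- can_a_mid (a point): one of three identical closed aerosol cans (blue, white band, red push-on cap): body 50 mm across, 125 mm tall, then a 9 mm shoulder, then the cap. This point is on its axis half-way up the body, 62.5 mm above the foot; z runs up the can to the cap. One of the three is full and weighs about 380 g; the other two, spent, weigh about 90 g (within 12 percent); they look the same
- can_b_mid (a point): the same as can_a, another of the three identical cans; this point is 62.5 mm above its foot
- can_c_mid (a point): the same as can_a, another of the three identical cans; this point is 62.5 mm above its foot
- can_a_capmid (a point): centre of the red push-on cap of can_a, on the can's axis, 149 mm above its foot; the cap is 34 mm across and 32 mm tall
- can_b_capmid (a point): centre of the red push-on cap of can_b, on the can's axis, 149 mm above its foot; the cap is 34 mm across and 32 mm tall
- can_c_capmid (a point): centre of the red push-on cap of can_c, on the can's axis, 149 mm above its foot; the cap is 34 mm across and 32 mm tall
- can_a: can_a itself; origin at the centre of its foot, z up the can
- can_b: can_b itself; origin at the centre of its foot, z up the can
- can_c: can_c itself; origin at the centre of its foot, z up the can
- can_a_cap: red cap of can_a, fixed to it; origin at the centre of the cap's lower rim, 133 mm above the foot
- can_b_cap: red cap of can_b, fixed to it; origin as for can_a_cap
- can_c_cap: red cap of can_c, fixed to it; origin as for can_a_cap
- carton: fixed open cardboard carton, 62 mm (x) by 180 mm (y), 110 mm high, walls and floor 3 mm thick; two full-height partitions make a row of three cells along y, 56 by 56 mm, 59 mm apart, a can standing in each, cap and shoulder above the walls. To come out a can's foot must rise 110 mm above the bench. Origin at the centre of its underside, z up
- mat: the blue repair mat, fixed flat on the bench, 180 mm (its x) by 240 mm (its y), 2 mm thick, nothing on it; origin at the centre of its underside, z up
- cradle_free: the empty dark-steel can cradle, fixed to the bench, 90 mm wide (its y), 140 mm long (its x), about 80 mm high at its raised end; origin at the centre of its underside, z up. The raised end, where the cap belongs, is at its -x side (towards the robot), and the slope goes down towards its +x
- cradle_free_seat (a point): in the empty cradle, 83 mm above the bench: where the middle of the can's body (62.5 mm above its foot) comes when the can lies home. x runs down the 30 degree slope from cap end to foot end, y is level across the cradle, z is square to the slope. The laid can's axis runs along x, cap towards -x. The foot stop's face is at x = +62.5 mm; it rises 8 mm above this point along z
- cradle_free_bed: the sloping part of the empty cradle; origin on the deck, 50 mm above the bench, axes as for cradle_free_seat, which lies at x = 7.5, z = 42 mm here. Two black V saddles, 10 mm wide, cross the deck at x = +50 and x = -40 mm; they reach 36 mm to either side of the can's axis but not above it; between them the can's sides are free
- cradle_taken: the other cradle, the same shape, fixed, in use: the yellow can lies in it; origin at the centre of its underside
- yellow_can: a yellow can with a black cap, as large as the blue ones, lying in the other cradle; origin at the middle of its body; leave it alone
- solder_reel: solder reel (orange flanges, silver wire) standing on its flange, 62 mm across, 50 mm high; origin at the centre of its underside; leave it alone
- tip_cleaner: black pot with brass wool, 76 mm across, 47 mm high; origin at the centre of its underside; leave it alone

How it is judged (in metres and radians):
On the way:
1. the full can (known by its weight on the mat) stands upright on the blue mat, let go (((x of can_a_mid in the frame of mat between -0.09 and 0.09 m and y of can_a_mid in the frame of mat between -0.12 and 0.12 m and contact force between can_a and mat above 2.2 N and angle between can_a_mid's own z axis and vertical below 0.08 rad and contact force between the fingers and can_a below 0.05 N and linear speed of can_a below 0.02 m/s) or (x of can_b_mid in the frame of mat between -0.09 and 0.09 m and y of can_b_mid in the frame of mat between -0.12 and 0.12 m and contact force between can_b and mat above 2.2 N and angle between can_b_mid's own z axis and vertical below 0.08 rad and contact force between the fingers and can_b below 0.05 N and linear speed of can_b below 0.02 m/s) or (x of can_c_mid in the frame of mat between -0.09 and 0.09 m and y of can_c_mid in the frame of mat between -0.12 and 0.12 m and contact force between can_c and mat above 2.2 N and angle between can_c_mid's own z axis and vertical below 0.08 rad and contact force between the fingers and can_c below 0.05 N and linear speed of can_c below 0.02 m/s))), for 0.2 s.
At the end, for the whole second after the job is handed in: the full can lies in the empty cradle, its middle within 15 mm of home, its axis within 0.1 rad of the slope, cap at the raised end, its weight on the cradle; both spent cans stand in the carton (within 6 mm of its floor, tilted under 0.2 rad); all are at rest and let go (((distance between can_a_mid and cradle_free_seat below 0.015 m and angle between the z axis of can_a_mid and the x axis of cradle_free_seat, either way round below 0.1 rad and x of can_a_capmid in the frame of cradle_free_seat below -0.05 m and contact force between can_a and cradle_free above 2.2 N and z of each of can_b_mid, can_c_mid in the frame of carton below 0.072 m and angle between each of can_b_mid, can_c_mid's own z axis and vertical below 0.2 rad and horizontal distance between each of can_b_mid, can_c_mid and carton below 0.08 m) or (distance between can_b_mid and cradle_free_seat below 0.015 m and angle between the z axis of can_b_mid and the x axis of cradle_free_seat, either way round below 0.1 rad and x of can_b_capmid in the frame of cradle_free_seat below -0.05 m and contact force between can_b and cradle_free above 2.2 N and z of each of can_a_mid, can_c_mid in the frame of carton below 0.072 m and angle between each of can_a_mid, can_c_mid's own z axis and vertical below 0.2 rad and horizontal distance between each of can_a_mid, can_c_mid and carton below 0.08 m) or (distance between can_c_mid and cradle_free_seat below 0.015 m and angle between the z axis of can_c_mid and the x axis of cradle_free_seat, either way round below 0.1 rad and x of can_c_capmid in the frame of cradle_free_seat below -0.05 m and contact force between can_c and cradle_free above 2.2 N and z of each of can_a_mid, can_b_mid in the frame of carton below 0.072 m and angle between each of can_a_mid, can_b_mid's own z axis and vertical below 0.2 rad and horizontal distance between each of can_a_mid, can_b_mid and carton below 0.08 m)) and linear speed of each of can_a, can_b, can_c below 0.02 m/s); the robot touches nothing.
It fails at once if a cap is gripped while its can is tipped more than 0.35 rad ((contact force between the fingers and can_a_cap above 1 N and angle between can_a_mid's own z axis and vertical above 0.35 rad) or (contact force between the fingers and can_b_cap above 1 N and angle between can_b_mid's own z axis and vertical above 0.35 rad) or (contact force between the fingers and can_c_cap above 1 N and angle between can_c_mid's own z axis and vertical above 0.35 rad)).
It fails at once if a can falls: it moves faster than 0.5 m/s while the fingers do not hold it ((linear speed of can_a above 0.5 m/s and contact force between the fingers and can_a below 0.05 N) or (linear speed of can_b above 0.5 m/s and contact force between the fingers and can_b below 0.05 N) or (linear speed of can_c above 0.5 m/s and contact force between the fingers and can_c below 0.05 N)).
It fails at once if the yellow can, the solder reel or the tip cleaner is shifted by more than 15 mm (distance of any of yellow_can, solder_reel, tip_cleaner from where it was at the start of the episode above 0.015 m).
It also fails if it takes over 72 s, if anything falls off the work surface, if the arm or the gripper's body presses on something with over 40 N, if the wrist force passes 120 N, or if a joint passes its speed limit or range.

## Working session

There is one attempt and no reset: what is moved stays moved. The work goes in short steps, Python scripts to look and compute and a tool call to move; the robot and the scene stay as the last step left them, time stands still between calls to the robot, and variables do not carry over. Pictures are saved under pics/ and viewed, at most 10 in all, crops included, and the job is handed in when it is done.

Besides the shell and the picture viewer there is one more tool, called as name(argument=value, ...) on one line, values as JSON. move_arm: Moves the arm, as the interface text tells. Its arguments: {"type":"object","properties":{"rows":{"type":"array","items":{"type":"number"}},"jaw":{"type":"number"}},"required":["rows"]}

```bash
ls; mkdir -p pics
python3 - <<'E'
from cell import env
import cv2,numpy as np
for n in ("scene","side"):
    d=env.get_image(n); cv2.imwrite(f"pics/{n}0.png",d["frame"][:,:,::-1]); print(n,d["K"].round(1).tolist(),d["cam_to_world"].round(3).tolist())
s=env.state(); print({k:np.round(v,3).tolist() for k,v in s.items()}, env.grasp_offset)
E
```

```text
pics
scene [[475.6, 0.0, 250.4], [0.0, 475.6, 198.3], [0.0, 0.0, 1.0]] [[-0.844, 0.318, -0.431, 1181.857], [0.535, 0.53, -0.657, 867.43], [0.02, -0.786, -0.618, 941.848], [0.0, 0.0, 0.0, 1.0]]
side [[356.6, 0.0, 255.7], [0.0, 356.6, 188.3], [0.0, 0.0, 1.0]] [[-0.7, -0.342, 0.627, 47.835], [-0.714, 0.319, -0.623, 572.841], [0.013, -0.884, -0.467, 536.756], [0.0, 0.0, 0.0, 1.0]]
{'t': 0.1, 'qpos': [1.189, 0.334, 0.04, 1.466, -0.013, 1.343, -0.059], 'qvel': [-0.0, -0.001, -0.0, -0.003, -0.001, -0.0, -0.001], 'joint_efforts': [0.005, -65.78, 1.341, -40.471, -0.06, 0.041, 0.0], 'eef_pos': [181.233, -623.782, 221.735], 'tool_rot': [0.99, 0.141, -0.0, -0.001], 'force': [-0.079, -0.559, -0.164], 'wrist_torque': [-0.003, -0.037, -0.028], 'grasp_force': 0.0, 'grip_width': 1.002} 18.700000000000003
```

View pics/scene0.png

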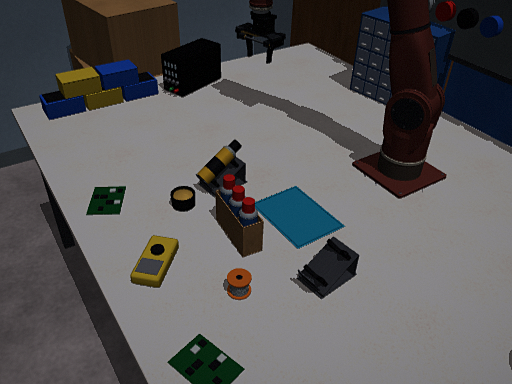

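View pics/side0.png

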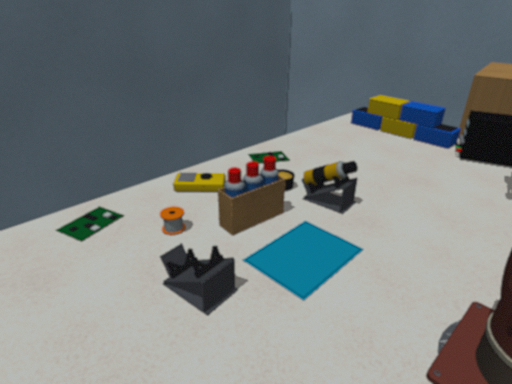

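The scene view shows red caps at about (230,182), (238,192) and (248,205), the mat at (300,215), the free cradle at (330,265) and the taken cradle at (222,170). The side view shows the caps at (235,175), (252,169) and (270,162), the mat at (303,257) and the free cradle at (200,275).

```bash
cat > h.py <<'E'
from cell import env
import cv2, numpy as np
def ray(d,uv):
    K=d["K"];T=d["cam_to_world"]; r=T[:3,:3]@np.linalg.solve(K,[uv[0],uv[1],1.]); return T[:3,3],r/np.linalg.norm(r)
def plane(d,uv,z):
    o,r=ray(d,uv); return o+r*(z-o[2])/r[2]
def tri(a,ua,b,ub):
    o1,r1=ray(a,ua);o2,r2=ray(b,ub)
    s=np.linalg.lstsq(np.c_[r1,-r2],o2-o1,rcond=None)[0]
    p,q=o1+s[0]*r1,o2+s[1]*r2; return (p+q)/2,np.linalg.norm(p-q)
def blobs(d,f,amin=40):
    hsv=cv2.cvtColor(d["frame"],cv2.COLOR_RGB2HSV).astype(int)
    m=f(*[hsv[:,:,i] for i in range(3)]).astype(np.uint8)*255
    n,l,s,c=cv2.connectedComponentsWithStats(m)
    return [(c[i],s[i],(l==i)) for i in range(1,n) if s[i,4]>=amin]
red=lambda h,s,v:((h<6)|(h>174))&(s>170)&(v>100)
E
python3 - <<'E'
from h import *
a=env.get_image("scene");b=env.get_image("side")
for n,d in(("scene",a),("side",b)):
    for c,s,_ in blobs(d,red): print(n,c.round(1),s, plane(d,c,152).round(1))
    hsv=cv2.cvtColor(d["frame"],cv2.COLOR_RGB2HSV)
    m=cv2.inRange(hsv,(92,140,90),(108,255,255))
    cs,_=cv2.findContours(m,0,1); k=max([c for c in cs],key=cv2.contourArea)
    r=cv2.minAreaRect(np.array([plane(d,p[0]+0.0,2)[:2] for p in k],np.float32)); print("mat",r,cv2.boxPoints(r).round().tolist())
A=a["frame"][225:310,285:375];B=b["frame"][235:320,150:250]
A=cv2.resize(A,(400,378),interpolation=2);B=cv2.resize(B,(400,378),interpolation=2)
cv2.imwrite("pics/cr.png",np.clip(np.hstack([A,B])[:,:,::-1].astype(float)*1.8,0,255).astype(np.uint8))
E
```

```text
scene [228.9 177.4] [224 174  11   7  56] [632.  -85.2 152. ]
scene [238.2 188.7] [233 186  11   7  64] [637.1 -26.1 152. ]
scene [248.3 200.6] [243 197  12   8  74] [641.1  32.9 152. ]
mat ((448.1134338378906, 7.703437805175781), (178.7667694091797, 239.39332580566406), 1.2597466707229614) [[356.0, 125.0], [361.0, -114.0], [540.0, -110.0], [535.0, 129.0]]
side [268.6 162. ] [264 156  11  14 112] [648.9 -71.3 152. ]
side [251.5 167.9] [247 162  11  14 105] [652.3 -11.  152. ]
side [233.3 174.3] [229 168  11  15 112] [655.7  48.5 152. ]
mat ((446.4790344238281, 10.919021606445312), (174.21987915039062, 233.2169647216797), 1.2200078964233398) [[357.0, 126.0], [362.0, -108.0], [536.0, -104.0], [531.0, 129.0]]
```

View pics/cr.png

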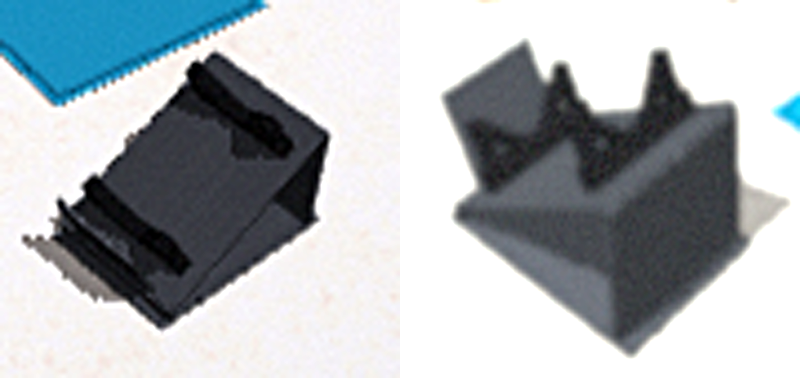

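Run:
```python
from h import *
a=env.get_image("scene");b=env.get_image("side")
S=lambda u,v:(285+u/4.444,225+v/4.447); D=lambda u,v:(150+(u-400)/4,235+v/4.447)
print("scene -x+y",plane(a,S(318,220),0).round(),"+x+y",plane(a,S(165,325),0).round())
print("side -x+y",plane(b,D(630,352),0).round(),"-x-y",plane(b,D(745,240),0).round(),"+x+y",plane(b,D(457,215),0).round())
for n,p,q in(("top +y",(325,140),(615,210)),("top -y",(215,55),(735,105))):print(n,tri(a,S(*p),b,D(*q)))
for c,s,m in blobs(a,red): print(plane(a,c,168).round(1))
for c,s,m in blobs(b,red): print(plane(b,c,154).round(1))
# tool camera preview info
d=env.get_image("wrist");print(d["K"].round(1).tolist(),d["cam_to_world"].round(2).tolist())
```

```text
scene -x+y [458. 291.   0.] +x+y [588. 305.  -0.]
side -x+y [461. 288.   0.] -x-y [473. 203.   0.] +x+y [592. 303.   0.]
top +y (array([467.78744752, 288.83001912,  74.18876713]), np.float64(4.255052772714708))
top -y (array([478.69291405, 204.4201507 ,  77.32979173]), np.float64(0.990997408612662))
[643.1 -65.9 168. ]
[648.1  -8.  168. ]
[651.9  49.7 168. ]
[646.  -68.2 154. ]
[648.5  -7.8 154. ]
[652.6  51.6 154. ]
[[268.9, 0.0, 258.7], [0.0, 268.9, 191.6], [0.0, 0.0, 1.0]] [[0.28, -0.93, -0.23, 245.23], [-0.96, -0.27, -0.07, -606.64], [-0.0, 0.24, -0.97, 382.75], [0.0, 0.0, 0.0, 1.0]]
```

move_arm(rows=[62,-46.1,0,-1.21,62,-46.1,0,-1.21,62,-46.1,0,-1.21,62,-46.1,0,-1.21,62,-46.1,0,-1.21,62,-46.1,0,-1.21,62,-46.1,0,-1.21,62,-46.1,0,-1.21,62,-46.1,0,-1.21,62,-46.1,0,-1.21,62,-46.1,0,-1.21,62,-46.1,0,-1.21,62,-46.1,0,-1.21,62,-46.1,0,-1.21,62,-46.1,0,-1.21,62,-46.1,0,-1.21,62,-46.1,0,-1.21,62,-46.1,0,-1.21,62,-46.1,0,-1.21,62,-46.1,0,-1.21], jaw=-0.5)

```text
t: 2.02
eef_pos: [649.7, -1.6, 221.9]
tool_rot: [0.732, 0.682, 0.001, -0.001]
force: [-0.2, 0.3, -0.2]
grip_width: 0.75
grasp_force: 0.0
```

```bash
cat >> h.py <<'E'
def go(x,y,z,psi=None,s=None):
    s=s or env.state(); p=s["eef_pos"]; q=s["tool_rot"]; h=2*np.arctan2(q[1],q[0])
    d=np.array([x,y,z])-p; c,n=np.cos(h),np.sin(h)
    t=0 if psi is None else -((psi-h+np.pi)%(2*np.pi)-np.pi)
    print("t%.2f"%s["t"],"pos",p.round(1),"psi %.3f"%h,"F",s["force"].round(2),"w %.3f g %.1f"%(s["grip_width"],s["grasp_force"]),"shift cm",round((c*d[0]+n*d[1])/10,2),round((n*d[0]-c*d[1])/10,2),round(-d[2]/10,2),"turn",round(t,3))
E
python3 - <<'E'
from h import *
go(648,-8,222,1.495); print(env.state()["qpos"].round(2))
d=env.get_image("wrist");print(d["cam_to_world"].round(2).tolist())
for c,s,m in blobs(d,red): print(c.round(1),s,plane(d,c,160).round(1))
cv2.imwrite("pics/w1.png",d["frame"][:,:,::-1])
E
```

```text
t2.02 pos [649.7  -1.6 221.9] psi 1.500 F [-0.21  0.26 -0.21] w 0.750 g 0.0 shift cm -0.65 -0.13 -0.01 turn 0.005
[ 0.36  0.39 -0.56  1.44  0.2   1.37 -0.28]
[[1.0, -0.07, -0.02, 655.02], [-0.07, -0.97, -0.24, 62.57], [-0.0, 0.24, -0.97, 382.72], [0.0, 0.0, 0.0, 1.0]]
[256.4 144. ] [ 236  123   41   43 1327] [652.  48. 160.]
[258.1 191. ] [242 187  33  17  64] [650.7   8.4 160. ]
[256.2 212.1] [ 238  190   38   42 1183] [647.7 -10.4 160. ]
[255.7 271.4] [238 260  36  21 614] [643.2 -67.4 160. ]
```

View pics/w1.png

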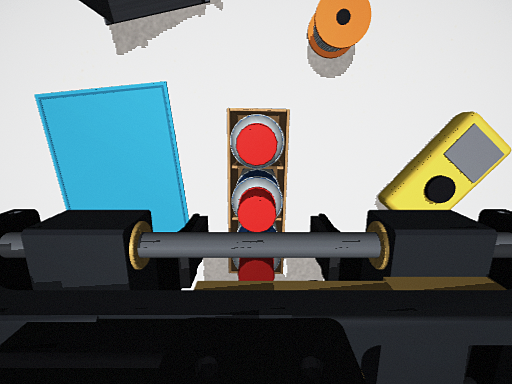

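The wrist view shows the caps in line at (256,144), (256,212) and (256,271), with the open fingers either side. The middle cap comes out at (648,-9), which agrees with the other two views, so I go down on it.

move_arm(rows=[-0.65,-0.13,0,0,-0.65,-0.13,2,0,-0.65,-0.13,4,0,-0.65,-0.13,6,0,-0.65,-0.13,7.5,0,-0.65,-0.13,8,0,-0.65,-0.13,8,0])

```text
t: 2.65
eef_pos: [645.1, -17.3, 141.5]
tool_rot: [0.735, 0.678, -0.001, -0.0]
force: [-0.4, 0.2, 0.0]
grip_width: 0.75
grasp_force: 0.0
```

move_arm(rows=[0,0,0,0,0,0,0,0,0,0,0,0,0,0,0,0,0,0,0,0,0,0,0,0], jaw=1)

```text
t: 3.15
eef_pos: [646.5, -14.8, 142.9]
tool_rot: [0.734, 0.679, 0.0, 0.0]
force: [-0.2, -0.1, 2.6]
grip_width: 0.384
grasp_force: 30.3
```

move_arm(rows=[0,0,-0.3,0,0,0,-0.8,0,0,0,-1.3,0,0,0,-1.6,0,0,0,-1.8,0,0,0,-1.8,0,0,0,-1.8,0])

```text
t: 3.73
eef_pos: [646.3, -14.9, 160.7]
tool_rot: [0.734, 0.679, 0.0, 0.0]
force: [0.4, -0.5, -0.5]
grip_width: 0.385
grasp_force: 30.0
```

Run:
```python
from h import *
go(648,-8,140,1.495)
```

```text
t3.73 pos [646.3 -14.9 160.7] psi 1.493 F [ 0.44 -0.47 -0.48] w 0.385 g 30.0 shift cm 0.7 0.11 2.07 turn -0.002
```

move_arm(rows=[0,0,0,0,0,0,0.4,0,0,0,0.8,0,0,0,1.2,0,0,0,1.5,0,0,0,1.7,0,0,0,1.8,0,0,0,1.8,0])

```text
t: 4.4
eef_pos: [646.4, -14.8, 142.9]
tool_rot: [0.734, 0.679, 0.0, 0.0]
force: [0.2, -1.1, 2.6]
grip_width: 0.384
grasp_force: 30.0
```

move_arm(rows=[0,0,0,0,0,0,0,0,0,0,0,0,0,0,-2,0,0,0,-4,0,0,0,-4.5,0,0,0,-4.5,0], jaw=-0.5)

```text
t: 4.98
eef_pos: [647.3, -14.7, 189.3]
tool_rot: [0.734, 0.679, 0.001, 0.001]
force: [0.3, -0.6, -0.2]
grip_width: 0.738
grasp_force: 0.0
```

Run:
```python
from h import *
go(652,50,188,1.495)
d=env.get_image("wrist")
for c,s,m in blobs(d,red): print(c.round(1),s,plane(d,c,160).round(1))
```

```text
t4.98 pos [647.3 -14.7 189.3] psi 1.493 F [ 0.31 -0.59 -0.21] w 0.738 g 0.0 shift cm 6.49 -0.04 0.13 turn -0.002
[257.1 127.2] [ 233  102   49   51 1912] [651.9  48.2 160. ]
[257.1 207.1] [ 235  180   46   52 1773] [647.5  -9.  160. ]
[257.4 273.8] [237 265  41  16 499] [643.5 -63.8 160. ]
```

move_arm(rows=[2,0,0,0,4,0,0,0,5.5,0,0,0,6.4,0,0,0,6.4,0,0,0,6.4,0,1.5,0,6.4,0,3,0,6.4,0,4.2,0,6.4,0,4.7,0,6.4,0,4.7,0])

```text
t: 5.87
eef_pos: [650.5, 47.9, 138.8]
tool_rot: [0.734, 0.679, -0.001, -0.001]
force: [0.1, -0.3, -0.7]
grip_width: 0.753
grasp_force: 0.0
```

move_arm(rows=[0,0,0,0,0,0,0,0,0,0,0,0,0,0,0,0,0,0,0,0,0,0,-0.3,0,0,0,-0.8,0,0,0,-1.3,0,0,0,-1.6,0,0,0,-1.8,0,0,0,-1.8,0,0,0,-1.8,0,0,0,-1.8,0], jaw=1)

```text
t: 6.95
eef_pos: [651.2, 48.9, 158.4]
tool_rot: [0.734, 0.679, -0.0, -0.0]
force: [0.5, 0.4, -0.4]
grip_width: 0.385
grasp_force: 30.0
```

Run:
```python
from h import *
go(652,49,142,1.495)
```

```text
t6.95 pos [651.2  48.9 158.4] psi 1.493 F [ 0.47  0.4  -0.36] w 0.385 g 30.0 shift cm 0.02 0.08 1.64 turn -0.002
```

move_arm(rows=[0,0,0,0,0,0,0.4,0,0,0,0.8,0,0,0,1.2,0,0,0,1.5,0,0,0,1.7,0,0,0,1.8,0,0,0,1.8,0])

```text
t: 7.62
eef_pos: [651.9, 49.3, 142.8]
tool_rot: [0.734, 0.679, 0.001, 0.001]
force: [-4.8, -0.7, 15.9]
grip_width: 0.386
grasp_force: 30.1
```

move_arm(rows=[0,0,0,0,0,0,0,0,0,0,0,0,0,0,-2,0,0,0,-4,0,0,0,-5,0,0,0,-5,0,-3,0,-5,0,-6,0,-5,0,-9,0,-5,0,-11,0,-5,0,-11.6,0,-5,0,-11.6,0,-5,0,-11.6,0,-5,0], jaw=-0.5)

```text
t: 8.78
eef_pos: [642.0, -65.6, 189.8]
tool_rot: [0.734, 0.679, 0.0, -0.001]
force: [-0.1, -0.1, 0.5]
grip_width: 0.748
grasp_force: 0.0
```

Run:
```python
from h import *
go(644,-67.5,142,1.495)
```

```text
t8.78 pos [642.  -65.6 189.8] psi 1.493 F [-0.09 -0.13  0.53] w 0.748 g 0.0 shift cm -0.17 0.21 4.78 turn -0.002
```

move_arm(rows=[-0.15,0.2,1.5,0,-0.15,0.2,3,0,-0.15,0.2,4.2,0,-0.15,0.2,4.7,0,-0.15,0.2,4.7,0,-0.15,0.2,4.7,0])

```text
t: 9.28
eef_pos: [644.2, -67.4, 143.7]
tool_rot: [0.734, 0.679, 0.0, -0.0]
force: [0.3, 0.1, -0.1]
grip_width: 0.749
grasp_force: 0.0
```

move_arm(rows=[0,0,0,0,0,0,0,0,0,0,0,0,0,0,0,0,0,0,0,0,0,0,-0.3,0,0,0,-0.8,0,0,0,-1.3,0,0,0,-1.6,0,0,0,-1.8,0,0,0,-1.8,0,0,0,-1.8,0,0,0,-1.8,0], jaw=1)

```text
t: 10.37
eef_pos: [644.0, -68.4, 161.3]
tool_rot: [0.734, 0.679, -0.0, -0.0]
force: [-0.0, -0.6, -4.9]
grip_width: 0.382
grasp_force: 30.0
```

Run:
```python
from h import *
go(644,-67.5,142,1.495)
b=env.get_image("side");a=env.get_image("scene")
for c,s,m in blobs(b,red): print(c.round(1),s,plane(b,c,154).round(1))
for c,s,m in blobs(a,red,20): print(c.round(1),s)
A=a["frame"][150:260,190:290];B=b["frame"][130:240,210:310]
cv2.imwrite("pics/c2.png",cv2.resize(np.hstack([A,B]),(800,440),interpolation=2)[:,:,::-1])
print(env.state()["force"])
```

```text
t10.37 pos [644.  -68.4 161.3] psi 1.493 F [-0.02 -0.63 -4.92] w 0.382 g 30.0 shift cm 0.09 -0.0 1.93 turn -0.002
[266.9 156.8] [263 151   9  13  90] [673.5 -89.9 154. ]
[251.9 168.3] [248 162  10  14 112] [646.9  -7.  154. ]
[233.5 174.3] [229 168  11  15 119] [652.   51.3 154. ]
[450.4   4.5] [446   1   9  10  31]
[229.7 174.5] [225 172   9   5  22]
[238.2 188.7] [233 186  12   7  66]
[248.4 200.6] [243 197  12   8  76]
[-0.53984478  0.03233605 -4.02331143]
```

View pics/c2.png

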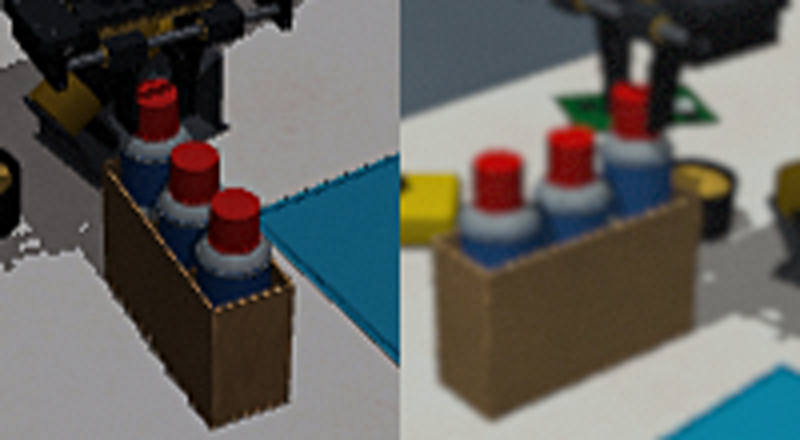

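The crops show caps B and C back at their starting pixels. Cap A is lifted and reads about 4.2 N, so can A is the full one. I carry it to the mat.

move_arm(rows=[0,0,-0.5,0,0,0,-1.5,0,0,0,-3,0,0,0,-4.5,0,0,0,-6,0,0,0,-7.5,0,0,0,-9,0,0,0,-10.2,0,0,0,-11,0,0,0,-11.4,0,0,0,-11.5,0,0,0,-11.5,0])

```text
t: 11.47
eef_pos: [644.0, -68.4, 276.3]
tool_rot: [0.734, 0.679, -0.0, -0.0]
force: [-0.2, 0.2, -4.0]
grip_width: 0.386
grasp_force: 30.0
```

move_arm(rows=[0,-0.5,0,0,-0.1,-1.5,0,0,-0.3,-3,0,0,-0.5,-4.5,0,0,-0.6,-6,0,0,-0.7,-7.5,0,0,-0.8,-9,0,0,-0.9,-10.5,0,0,-0.9,-12,0,0,-0.9,-13.3,0,0,-0.9,-14.3,0,0,-0.9,-15,0,0,-0.9,-15.4,0,0,-0.9,-15.4,0,0,-0.9,-15.4,0,0])

```text
t: 12.72
eef_pos: [490.2, -65.4, 276.6]
tool_rot: [0.734, 0.679, 0.0, 0.0]
force: [0.1, -0.7, -3.5]
grip_width: 0.384
grasp_force: 30.0
```

Run:
```python
from h import *
go(490,-65,144,1.495)
```

```text
t12.72 pos [490.2 -65.4 276.6] psi 1.493 F [ 0.11 -0.67 -3.54] w 0.384 g 30.0 shift cm 0.04 -0.02 13.26 turn -0.002
```

move_arm(rows=[0,0,0.5,0,0,0,1.5,0,0,0,3,0,0,0,4.5,0,0,0,6,0,0,0,7.5,0,0,0,9,0,0,0,10.3,0,0,0,11.4,0,0,0,12.2,0,0,0,12.7,0,0,0,13,0,0,0,13.2,0,0,0,13.3,0,0,0,13.4,0,0,0,13.45,0,0,0,13.45,0])

```text
t: 14.13
eef_pos: [490.9, -65.4, 144.6]
tool_rot: [0.734, 0.679, 0.0, 0.001]
force: [-6.0, 1.2, 14.9]
grip_width: 0.382
grasp_force: 30.2
```

Run:
```python
from h import *
go(490,-65,142.7,1.495)
```

```text
t14.13 pos [490.9 -65.4 144.6] psi 1.493 F [-5.96  1.22 14.85] w 0.382 g 30.2 shift cm 0.03 -0.09 0.19 turn -0.002
```

move_arm(rows=[0,0,-0.15,0,0,0,-0.15,0])

```text
t: 14.3
eef_pos: [490.6, -65.4, 144.6]
tool_rot: [0.734, 0.679, 0.001, 0.001]
force: [-2.3, 0.1, 5.9]
grip_width: 0.383
grasp_force: 30.0
```

move_arm(rows=[0,0,0,0,0,0,0,0,0,0,0,0,0,0,0,0,0,0,0,0,0,0,0,0,0,0,0,0,0,0,0,0], jaw=-1)

```text
t: 14.97
eef_pos: [489.9, -65.3, 143.5]
tool_rot: [0.734, 0.679, 0.0, -0.0]
force: [0.1, 0.0, -0.2]
grip_width: 0.9
grasp_force: 0.0
```

Run:
```python
from h import *
b=env.get_image("side");a=env.get_image("scene")
for n,d in(("scene",a),("side",b)):
  for c,s,m in blobs(d,red,20): print(n,c.round(1),s[:4],plane(d,c,151).round(1))
A=a["frame"][120:310,180:400];B=b["frame"][130:320,130:350]
cv2.imwrite("pics/c3.png",cv2.resize(np.hstack([A,B]),(800,345),interpolation=2)[:,:,::-1])
go(490,-65,103,1.495)
for n,p in(("scene",(235,146)),("side",(350,167))): print(plane(dict(scene=a,side=b)[n],p,140).round())
```

```text
scene [450.7   4.7] [447   1   8  10] [-1316.4  -899.2   151. ]
scene [238.3 188.7] [233 186  12   7] [636.  -27.2 151. ]
scene [248.4 200.6] [243 197  12   8] [640.1  31.9 151. ]
side [252.  168.3] [248 162  10  14] [651.3 -11.6 151. ]
side [233.6 174.6] [229 168  11  15] [655.3  48.1 151. ]
side [314.5 181.9] [308 174  15  17] [492.7 -68.  151. ]
t15.07 pos [489.9 -65.3 143.5] psi 1.493 F [ 0.64  1.05 -0.39] w 0.962 g 0.0 shift cm 0.03 0.01 4.05 turn -0.002
[ 521. -237.  140.]
[ 495. -229.  140.]
```

View pics/c3.png

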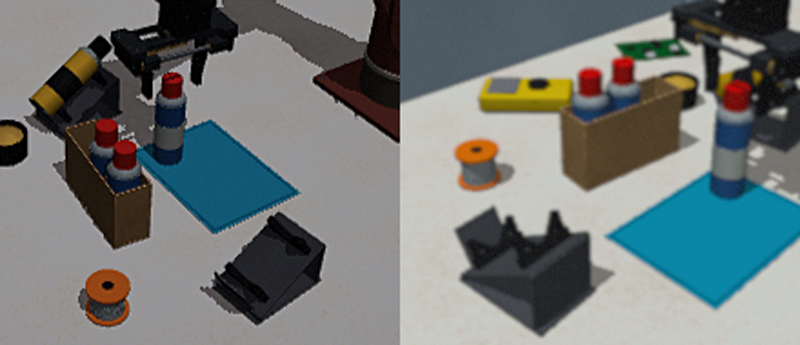

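The can stands upright on the mat, with its cap at about (314,182) in the side view and the open fingers clear on both sides. I go down and grip the body near its top.

move_arm(rows=[0,0,1,0,0,0,2,0,0,0,3,0,0,0,3.8,0,0,0,4.05,0,0,0,4.05,0,0,0,4.05,0])

```text
t: 15.65
eef_pos: [489.9, -65.2, 102.9]
tool_rot: [0.734, 0.679, -0.0, -0.0]
force: [0.0, 0.4, 0.2]
grip_width: 0.997
grasp_force: 0.0
```

move_arm(rows=[0,0,0,0,0,0,0,0,0,0,0,0,0,0,0,0,0,0,0,0,0,0,0,0,0,0,0,0], jaw=1)

```text
t: 16.23
eef_pos: [489.9, -65.3, 103.1]
tool_rot: [0.734, 0.679, 0.0, 0.0]
force: [-1.2, -1.0, 1.2]
grip_width: 0.569
grasp_force: 30.0
```

Run:
```python
from h import *
go(490,-65,103,1.495)
# arc about the trailing foot edge: pivot h=117 above foot, radius 25
H=115-0;R=25
a0=np.arctan2(R,H);L=np.hypot(H,R)
for deg in range(0,62,4):
    t=np.radians(deg)
    # edge at x=+R in tilt direction; pivot start at (-R,H) rel. edge
    x=-R*np.cos(t)+H*np.sin(t); z=R*np.sin(t)+H*np.cos(t)
    print(deg,round((x+R)/10,2),round((H-z)/10,2))
```

```text
t16.23 pos [489.9 -65.3 103.1] psi 1.493 F [-1.18 -0.97  1.17] w 0.569 g 30.0 shift cm 0.04 0.01 0.01 turn -0.002
0 0.0 0.0
4 0.81 -0.15
8 1.62 -0.24
12 2.45 -0.27
16 3.27 -0.24
20 4.08 -0.16
24 4.89 -0.02
28 5.69 0.17
32 6.47 0.42
36 7.24 0.73
40 7.98 1.08
44 8.69 1.49
48 9.37 1.95
52 10.02 2.45
56 10.64 3.0
60 11.21 3.58
```

move_arm(rows=[0.2,0,0.1,0,0.4,0,0.1,0,0.8,0,0.03,0,1.2,0,0,0,1.6,0,-0.05,0,2,0,-0.07,0,2.45,0,-0.08,0,2.85,0,-0.07,0,3.25,0,-0.05,0,3.25,0,-0.05,0])

```text
t: 17.07
eef_pos: [493.0, -32.7, 104.3]
tool_rot: [0.734, 0.679, 0.0, 0.001]
force: [-1.1, -1.6, 7.2]
grip_width: 0.568
grasp_force: 30.0
```

Run:
```python
from h import *
go(490,-65,103,1.495)
b=env.get_image("side");a=env.get_image("scene")
A=a["frame"][110:260,190:370];B=b["frame"][130:280,230:410]
cv2.imwrite("pics/c4.png",cv2.resize(np.hstack([A,B]),(800,333),interpolation=2)[:,:,::-1])
```

```text
t17.07 pos [493.  -32.7 104.3] psi 1.493 F [-1.13 -1.56  7.23] w 0.568 g 30.0 shift cm -3.25 -0.05 0.13 turn -0.002
```

View pics/c4.png

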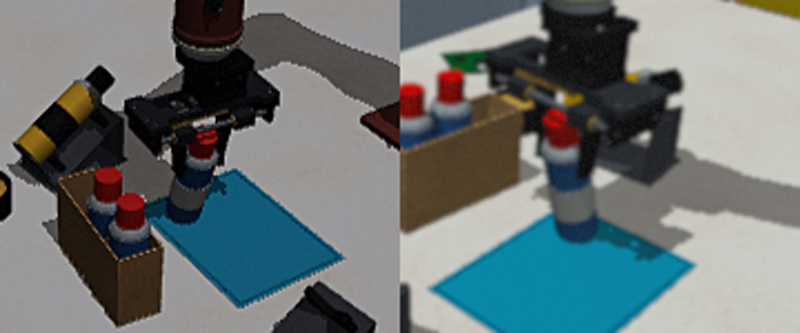

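The can is tipping about its foot edge, by roughly 15° so far, with the cap leaning towards +y and the fingers on the body only. I carry on along the arc.

move_arm(rows=[0.4,0,0.04,0,0.81,0,0.08,0,1.2,0,0.15,0,1.62,0,0.22,0,2.02,0,0.31,0,2.42,0,0.41,0,2.8,0,0.53,0,3.2,0,0.66,0,3.6,0,0.81,0,3.97,0,0.97,0,4.35,0,1.15,0,4.71,0,1.32,0,4.71,0,1.32,0])

```text
t: 18.25
eef_pos: [496.4, 15.1, 90.3]
tool_rot: [0.734, 0.679, 0.0, -0.0]
force: [0.6, 0.3, 4.1]
grip_width: 0.564
grasp_force: 30.0
```

```bash
cat >> h.py <<'E'
blue=lambda h,s,v:(h>108)&(h<125)&(s>120)&(v>30)
def axis(n):
    """image line through the can's cap, for the tilt"""
    d=env.get_image(n); return d,[(c.round(1),s[:5]) for c,s,_ in blobs(d,red,15)],[(c.round(1),s[:5]) for c,s,_ in blobs(d,blue,60)]
E
python3 - <<'E'
from h import *
go(490,-65,103,1.495)
for n in("scene","side"):
    d,r,b=axis(n);print(n,r,b)
E
```

```text
t18.25 pos [496.4  15.1  90.3] psi 1.494 F [0.56 0.25 4.13] w 0.564 g 30.0 shift cm -8.03 -0.02 -1.27 turn -0.001
scene [(array([450.4,   4.7]), array([446,   1,   9,  10,  32], dtype=int32)), (array([293.7, 189.6]), array([289, 185,  10,  10,  80], dtype=int32)), (array([238.3, 188.7]), array([233, 186,  12,   7,  67], dtype=int32)), (array([248.5, 200.6]), array([243, 197,  12,   8,  76], dtype=int32))] [(array([385.9,  14.4]), array([373,   6,  24,  18, 224], dtype=int32)), (array([491.2,  25.7]), array([480,  15,  24,  23, 411], dtype=int32)), (array([443.5,  35.7]), array([436,  25,  18,  27, 185], dtype=int32)), (array([125.8,  79.5]), array([  95,   60,   63,   41, 1504], dtype=int32)), (array([480.1, 101.7]), array([ 443,   62,   69,   84, 3136], dtype=int32)), (array([ 63.1, 106.5]), array([ 39,  94,  47,  26, 697], dtype=int32))]
side [(array([250.3, 168.8]), array([248, 162,   6,  14,  71], dtype=int32)), (array([233.6, 174.6]), array([229, 168,  11,  15, 126], dtype=int32)), (array([281.7, 200.4]), array([275, 194,  17,  13, 153], dtype=int32))] [(array([429.9, 123.8]), array([400, 101,  60,  47, 565], dtype=int32)), (array([365.6, 118.9]), array([352, 109,  30,  20, 178], dtype=int32))]
```

move_arm(rows=[0.36,0,0.2,0,0.71,0,0.41,0,1.05,0,0.64,0,1.39,0,0.87,0,1.72,0,1.12,0,2.04,0,1.37,0,2.35,0,1.65,0,2.66,0,1.92,0,2.95,0,2.2,0,3.23,0,2.5,0,3.5,0,2.8,0,3.5,0,2.8,0])

```text
t: 19.35
eef_pos: [498.6, 49.7, 61.7]
tool_rot: [0.734, 0.679, -0.0, -0.0]
force: [1.3, 2.3, 2.8]
grip_width: 0.563
grasp_force: 30.0
```

move_arm(rows=[0,0,-0.5,0,0,0,-1.2,0,0,0,-2.2,0,0,0,-3.5,0,0,0,-5,0,0,0,-6.5,0,0,0,-8,0,0,0,-9.3,0,0,0,-10.3,0,0,0,-10.8,0,0,0,-11,0,0,0,-11,0])

```text
t: 20.35
eef_pos: [498.8, 48.8, 172.5]
tool_rot: [0.734, 0.679, -0.0, 0.0]
force: [-0.1, 0.1, -4.2]
grip_width: 0.566
grasp_force: 30.0
```

Run:
```python
from h import *
go(490,-65,103,1.495)
a=env.get_image("scene");b=env.get_image("side")
ra=[(c.round(1),s[:5]) for c,s,_ in blobs(a,red,15)];rb=[(c.round(1),s[:5]) for c,s,_ in blobs(b,red,15)];print(ra,rb)
A=a["frame"][90:240,200:380];B=b["frame"][110:260,210:390]
cv2.imwrite("pics/c5.png",cv2.resize(np.hstack([A,B]),(800,333),interpolation=2)[:,:,::-1])
```

```text
t20.35 pos [498.8  48.8 172.5] psi 1.492 F [-0.13  0.06 -4.17] w 0.566 g 30.0 shift cm -11.41 0.02 6.95 turn -0.003
[(array([450.7,   4.7]), array([447,   1,   8,  10,  29], dtype=int32)), (array([304.5, 176.7]), array([300, 171,  10,  12,  95], dtype=int32)), (array([238.3, 188.7]), array([233, 186,  12,   7,  67], dtype=int32)), (array([248.5, 200.6]), array([243, 197,  12,   8,  77], dtype=int32))] [(array([252. , 168.4]), array([248, 162,  10,  14, 115], dtype=int32)), (array([233.6, 174.6]), array([229, 168,  11,  15, 125], dtype=int32)), (array([270.3, 177.8]), array([262, 170,  19,  16, 210], dtype=int32))]
```

View pics/c5.png

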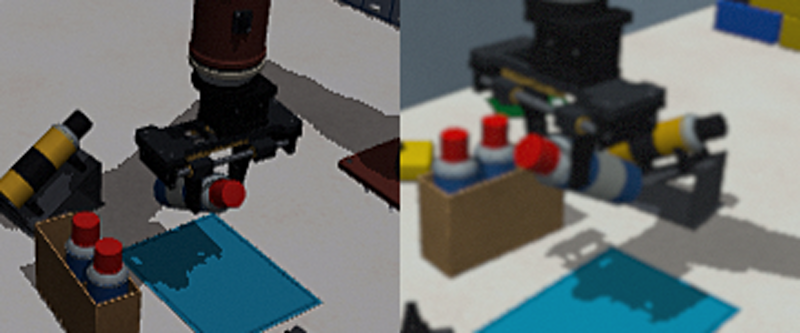

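The can hangs tipped at roughly 60° in the pads, cap at (304,177) in the scene view and (270,178) in the side view. Next I move nearer the cradle for an unobstructed wrist view.

move_arm(rows=[0.5,0,-0.5,0,1.5,0.3,-1.2,0,2.8,0.6,-2,0,4.2,1,-3,0,5.6,1.3,-3.6,0,6.8,1.6,-4,0,7.8,1.8,-4,0,8.5,2,-4,0,9,2,-4,0,9,2,-4,0,9,2,-4,0,9,2,-4,0])

```text
t: 21.45
eef_pos: [525.6, 136.4, 212.1]
tool_rot: [0.734, 0.679, -0.0, -0.0]
force: [0.7, -0.3, -4.1]
grip_width: 0.569
grasp_force: 30.0
```

Run:
```python
from h import *
go(533,253,212,3.27)
d=env.get_image("wrist"); np.savez("w2.npz",**d)
f=cv2.resize(d["frame"][0:200,60:460],(800,400),interpolation=cv2.INTER_CUBIC)
cv2.imwrite("pics/w2.png",np.clip(f[:,:,::-1].astype(float)*2,0,255).astype(np.uint8))
a=env.get_image("scene");b=env.get_image("side")
ra=[c.round(1) for c,s,_ in blobs(a,red,15)];rb=[c.round(1) for c,s,_ in blobs(b,red,15)];print(ra,rb)
```

```text
t21.45 pos [525.6 136.4 212.1] psi 1.492 F [ 0.72 -0.33 -4.09] w 0.569 g 30.0 shift cm 11.69 -0.18 0.01 turn -1.778
[array([450.4,   4.7]), array([318.9, 184.6]), array([238.3, 188.7]), array([248.5, 200.6])] [array([230.2, 167.6])]
```

View pics/w2.png

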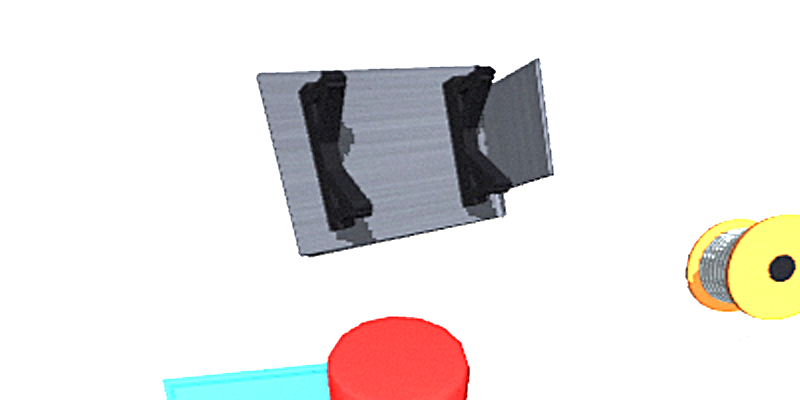

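The wrist crop shows the deck with its rear-edge corners at crop (258,74) and (302,255). The stop's top edge runs from (538,60) to (552,174), and the held cap is in front at (398,350).

Run:
```python
from h import *
z=np.load("w2.npz");d={k:z[k] for k in z}
P=lambda u,v:(60+u/2,v/2)
r1,r2=plane(d,P(258,74),80),plane(d,P(302,255),80)
s1,s2=plane(d,P(538,59),58.3),plane(d,P(552,174),58.3)
print(r1.round(1),r2.round(1),np.linalg.norm(r1-r2)); print(s1.round(1),s2.round(1),np.linalg.norm(s1-s2))
v=(s1+s2-r1-r2)/2;print("mid rear",((r1+r2)/2).round(1),"mid stop",((s1+s2)/2).round(1),"len",np.hypot(*v[:2]),"yaw",np.arctan2(v[1],v[0]),
 np.arctan2(-(r1-r2)[0],(r1-r2)[1]),np.arctan2(-(s1-s2)[0],(s1-s2)[1]))
# can tilt: cap centre by scene/side, then angle about grip
a=env.get_image("scene");b=env.get_image("side")
c,e=tri(a,(318.9,184.6),b,(230.2,167.6));print("cap",c.round(1),round(e,1))
# wrist: cap mask top-face
for q,s,m in blobs(d,red,200): print(q.round(1),s)
```

```text
[469.5 289.   80. ] [480.7 201.6  80. ] 88.1402944579266
[612.  291.3  58.3] [618.9 234.1  58.3] 57.62905421900625
mid rear [475.1 245.3  80. ] mid stop [615.4 262.7  58.3] len 141.39833183523638 yaw 0.1233473834473421 0.1272716371955797 0.12027381316270538
cap [524.9 170.2 250.3] 3.3
[258.5 196.2] [ 224  158   71   74 4578]
```

Run:
```python
from h import *
b=env.get_image("side");a=env.get_image("scene")
def onplane(d,uv,p,n):
    o,r=ray(d,uv);return o+r*((p-o)@n)/(r@n)
p=np.array([498.8,48.8,0]);n=np.array([.997,-.078,0])
c=onplane(b,(270.3,177.8),p,n);f=onplane(b,(312.6,193.3),p,n);v=c-f
print(c.round(1),f.round(1),np.linalg.norm(v),np.degrees(np.arctan2(v[1],v[2])))
# now: blue/dark body in side view at present pose
p=env.state()["eef_pos"]
c=onplane(b,(230.2,167.6),p,n);print(c.round(1))
hsv=cv2.cvtColor(b["frame"],cv2.COLOR_RGB2HSV).astype(int)
h,s,v=[hsv[150:240,225:330,i] for i in range(3)]
m=((h>100)&(h<125)&(s>100)&(v>20)).astype(np.uint8)
nn,l,st,ce=cv2.connectedComponentsWithStats(m)
for i in range(1,nn):
    if st[i,4]>40:
        q=ce[i]+[225,150]; ys,xs=np.where(l==i); xm=xs.argmax()
        print("blue",q.round(1),st[i],onplane(b,q,p,n).round(1))
```

```text
[501.3  80.1 208.5] [490.2 -61.3 123.2] 165.4997018288623 58.926947470512225
[528.1 166.2 249.5]
blue [247.3 184.5] [  1  17  37  30 235] [524.8 124.  199.2]
blue [280.  185.7] [ 46  25  17  20 169] [517.4  29.3 165.7]
```

Cradle measured: rear edge 88 mm long at z=80 and yaw 0.124 from three estimates. That puts the seat at about (554,255,83). The can is tipped about 59°. The plan is to lay it on both saddles about 18 mm short of the stop, so the fingers clear the rear saddle. Then I re-grip between the saddles and draw it home.

move_arm(rows=[0.2,-0.1,0,-0.05,0.6,-0.2,0,-0.14,1.2,-0.4,0,-0.24,1.8,-0.6,0,-0.34,2.4,-0.9,0,-0.44,3.1,-1.1,0,-0.54,3.8,-1.4,0,-0.64,4.5,-1.6,0,-0.74,5.2,-1.9,0,-0.84,5.9,-2.1,0,-0.94,6.6,-2.4,0,-1.04,7.3,-2.6,0,-1.14,8,-2.9,0,-1.24,8.7,-3.1,0,-1.34,9.4,-3.4,0,-1.44,10,-3.6,0,-1.54,10.4,-3.8,0,-1.63,10.7,-3.9,0,-1.7,10.9,-3.9,0,-1.75,10.9,-3.9,0,-1.774])

```text
t: 23.47
eef_pos: [495.2, 249.1, 212.4]
tool_rot: [-0.064, 0.998, 0.0, -0.0]
force: [-0.6, -0.1, -3.5]
grip_width: 0.567
grasp_force: 30.0
```

move_arm(rows=[0,0,0,0,0,0,0,0,0,0,0,0])

```text
t: 23.72
eef_pos: [495.5, 248.5, 212.3]
tool_rot: [-0.062, 0.998, -0.0, -0.0]
force: [-0.2, 0.4, -3.8]
grip_width: 0.566
grasp_force: 30.0
```

Run:
```python
from h import *
go(494.8,247.8,112,3.2656)
b=env.get_image("side");a=env.get_image("scene")
def onplane(d,uv,p,n):
    o,r=ray(d,uv);return o+r*((p-o)@n)/(r@n)
p=env.state()["eef_pos"];n=np.array([.124,-.992,0])
for k,d in(("scene",a),("side",b)):
    for c,s,_ in blobs(d,red,15):
        q=onplane(d,c,p,n); print(k,c.round(1),s,q.round(1), "rel",(q-p).round(1))
```

```text
t23.72 pos [495.5 248.5 212.3] psi 3.265 F [-0.18  0.4  -3.79] w 0.566 g 30.0 shift cm 0.07 -0.06 10.03 turn -0.001
scene [450.4   4.7] [446   1   9  10  32] [267.1 220.  652.2] rel [-228.3  -28.5  439.8]
scene [238.1 188.7] [233 186  12   7  67] [830.1 290.4 431.8] rel [334.7  41.8 219.4]
scene [248.4 200.6] [243 197  12   8  76] [805.8 287.4 392.8] rel [310.4  38.8 180.5]
side [252.1 168.4] [248 161  10  15 121] [395.3 236.1 314.5] rel [-100.1  -12.5  102.1]
side [233.7 174.2] [229 167  11  16 134] [432.1 240.7 293.4] rel [-63.4  -7.9  81. ]
side [222.2 193. ] [215 184  16  19 226] [458.5 244.  250.4] rel [-37.   -4.6  38. ]
```

move_arm(rows=[0.05,-0.06,0.5,0,0.05,-0.06,1.5,0,0.05,-0.06,2.8,0,0.05,-0.06,4.2,0,0.05,-0.06,5.6,0,0.05,-0.06,7,0,0.05,-0.06,8.2,0,0.05,-0.06,9,0,0.05,-0.06,9.6,0,0.05,-0.06,10,0,0.05,-0.06,10,0,0.05,-0.06,10,0])

```text
t: 24.82
eef_pos: [495.2, 248.4, 112.7]
tool_rot: [-0.063, 0.998, 0.0, 0.0]
force: [-0.9, -1.0, -3.5]
grip_width: 0.572
grasp_force: 30.0
```

move_arm(rows=[0,0,0.2,0,0,0,0.4,0,0,0,0.6,0,0,0,0.6,0])

```text
t: 25.15
eef_pos: [494.9, 248.0, 106.1]
tool_rot: [-0.062, 0.998, -0.0, -0.0]
force: [-0.7, 0.1, -4.1]
grip_width: 0.565
grasp_force: 30.0
```

No contact yet, so I keep going in small steps.

move_arm(rows=[0,0,0.2,0,0,0,0.4,0,0,0,0.4,0])

```text
t: 25.4
eef_pos: [495.5, 249.1, 102.7]
tool_rot: [-0.063, 0.998, 0.001, 0.001]
force: [2.1, 3.0, -2.1]
grip_width: 0.57
grasp_force: 30.0
```

move_arm(rows=[0,0,0.15,0,0,0,0.3,0,0,0,0.3,0])

```text
t: 25.65
eef_pos: [496.1, 249.7, 101.2]
tool_rot: [-0.063, 0.998, 0.001, 0.002]
force: [-1.0, 2.0, 11.2]
grip_width: 0.567
grasp_force: 30.2
```

Run:
```python
from h import *
b=env.get_image("side");a=env.get_image("scene")
A=a["frame"][190:310,270:400];B=b["frame"][170:320,150:285]
A=cv2.resize(A,(400,370),interpolation=2);B=cv2.resize(B,(400,444),interpolation=2)
A=cv2.copyMakeBorder(A,0,74,0,0,cv2.BORDER_CONSTANT)
cv2.imwrite("pics/c6.png",np.clip(np.hstack([A,B])[:,:,::-1].astype(float)*2,0,255).astype(np.uint8))
go(0,0,0)
```

```text
t25.75 pos [496.1 249.8 101.2] psi 3.267 F [-0.26  2.72 11.05] w 0.566 g 30.2 shift cm 52.35 -18.56 10.12 turn 0
```

View pics/c6.png

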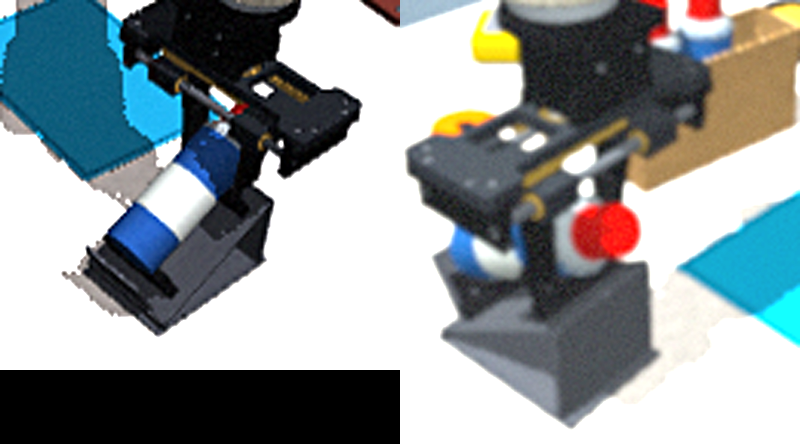

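The can lies along the slope with its foot on the front saddle, short of the stop. The fingers hold the body behind the rear saddle. I ease it a little further down the slope before letting go.

move_arm(rows=[-0.15,0,-0.05,0,-0.3,0,0,0,-0.45,0,0.1,0,-0.45,0,0.1,0])

```text
t: 26.08
eef_pos: [498.0, 250.0, 100.3]
tool_rot: [-0.063, 0.998, -0.0, -0.001]
force: [-13.9, -2.7, 25.7]
grip_width: 0.567
grasp_force: 39.8
```

move_arm(rows=[0.2,0,-0.1,0,0.3,0,-0.1,0,0.3,0,-0.1,0])

```text
t: 26.33
eef_pos: [497.3, 249.9, 100.8]
tool_rot: [-0.063, 0.998, 0.001, 0.002]
force: [-0.2, 3.8, 6.9]
grip_width: 0.569
grasp_force: 31.8
```

move_arm(rows=[0,0,0,0,0,0,0,0,0,0,0,0,0,0,0,0], jaw=-0.17)

```text
t: 26.67
eef_pos: [497.2, 249.5, 100.5]
tool_rot: [-0.063, 0.998, 0.001, 0.001]
force: [-0.4, 2.2, 6.8]
grip_width: 0.582
grasp_force: 3.3
```

Run:
```python
from h import *
b=env.get_image("side");a=env.get_image("scene")
for k,d in(("scene",a),("side",b)):
    for c,s,_ in blobs(d,red,10): print(k,c.round(1),s)
go(554,255.1,71,3.2656)
```

```text
scene [450.5   4.6] [446   1   9  10  33]
scene [238.1 188.8] [233 186  12   7  69]
scene [248.4 200.6] [243 197  12   8  76]
side [459.1 149.9] [457 149   5   3  10]
side [252.2 168.5] [248 162  10  14 123]
side [235.6 169.9] [231 168   9   5  27]
side [221.3 246.3] [210 238  20  18 206]
t26.77 pos [497.2 249.5 100.6] psi 3.267 F [-0.3   2.69  6.52] w 0.584 g 3.3 shift cm -5.7 -0.15 2.96 turn 0.001
```

move_arm(rows=[0,0,0,0,0,0,0,0,0,0,0,0], jaw=-0.3)

```text
t: 27.02
eef_pos: [496.7, 248.3, 99.6]
tool_rot: [-0.062, 0.998, -0.0, 0.0]
force: [-0.6, 0.0, 2.7]
grip_width: 0.64
grasp_force: 1.5
```

move_arm(rows=[0,0,0,0,0,0,0,0,0,0,0,0,0,0,0,0,0,0,0,0,0,0,0,0], jaw=-1)

```text
t: 27.52
eef_pos: [496.4, 248.2, 99.3]
tool_rot: [-0.063, 0.998, -0.0, -0.0]
force: [-0.8, -0.2, -0.6]
grip_width: 0.972
grasp_force: 0.0
```

Run:
```python
from h import *
b=env.get_image("side");a=env.get_image("scene")
def onplane(d,uv,p,n):
    o,r=ray(d,uv);return o+r*((p-o)@n)/(r@n)
S=np.array([554,255.1,83.]);n=np.array([.124,-.992,0])
for k,d in(("scene",a),("side",b)):
    for c,s,_ in blobs(d,red,10): print(k,c.round(1),s,(onplane(d,c,S,n)-S).round(1))
# white band and blue body in the scene view
hsv=cv2.cvtColor(a["frame"],cv2.COLOR_RGB2HSV).astype(int)
w=hsv[200:310,280:370]
m=((w[:,:,0]>100)&(w[:,:,0]<125)&(w[:,:,1]>110)&(w[:,:,2]>20)).astype(np.uint8)
nn,l,st,ce=cv2.connectedComponentsWithStats(m)
for i in range(1,nn):
    if st[i,4]>40: q=ce[i]+[280,200]; print("blue",q.round(1),st[i],(onplane(a,q,S,n)-S).round(1))
go(554,255.1,71,3.2656)
```

```text
scene [450.5   4.6] [446   1   9  10  33] [-288.2  -36.   569. ]
scene [238.1 188.7] [233 186  12   7  67] [275.6  34.4 348.1]
scene [248.4 200.6] [243 197  12   8  76] [251.2  31.4 309. ]
scene [348.9 227.9] [346 226   7   5  19] [-82.9 -10.4  54.8]
side [458.8 149.9] [457 149   5   3  10] [-413.9  -51.7  327.2]
side [252.2 168.5] [248 162  10  14 122] [-158.2  -19.8  230.8]
side [235.4 170. ] [231 168   9   5  30] [-124.8  -15.6  218.3]
side [219.6 246.3] [208 239  22  17 268] [-83.3 -10.4  50.7]
blue [338.3 242.1] [ 46  31  24  24 304] [-49.   -6.1  25.3]
blue [316.  266.9] [ 25  56  23  23 284] [ 25.2   3.2 -16.7]
t27.62 pos [496.4 248.3  99.3] psi 3.267 F [ 1.29 -0.62 -0.26] w 0.992 g 0.0 shift cm -5.8 -0.05 2.83 turn 0.001
```

move_arm(rows=[0,0,-1.5,0,0,0,-3,0,-1,0,-3,0,-2.5,0,-3,0,-3.8,0,-3,0,-4.3,0,-3,0,-4.3,0,-2.5,0,-4.3,0,-1,0,-4.3,0,0.5,0,-4.3,0,1.5,0,-4.3,0,1.9,0,-4.3,0,1.9,0,-4.3,0,1.9,0])

```text
t: 28.7
eef_pos: [538.8, 253.8, 80.2]
tool_rot: [-0.063, 0.998, 0.0, -0.0]
force: [0.3, -0.2, -0.6]
grip_width: 0.999
grasp_force: 0.0
```

move_arm(rows=[0,0,0,0,0,0,0,0,0,0,0,0,0,0,0,0,0,0,0,0,0,0,0,0,0,0,0,0,0,0,0,0], jaw=-0.13)

```text
t: 29.37
eef_pos: [539.2, 254.7, 80.7]
tool_rot: [-0.063, 0.998, 0.001, 0.0]
force: [1.1, 4.4, -0.9]
grip_width: 0.58
grasp_force: 2.1
```

move_arm(rows=[0,-0.1,0,0,0,-0.1,0,0,0,-0.1,0,0,-0.17,-0.1,0.1,0,-0.35,-0.1,0.2,0,-0.52,-0.1,0.3,0,-0.7,-0.1,0.4,0,-0.87,-0.1,0.5,0,-0.87,-0.1,0.5,0], jaw=1)

```text
t: 30.12
eef_pos: [547.9, 255.9, 75.9]
tool_rot: [-0.063, 0.998, 0.001, 0.0]
force: [0.1, 5.4, 0.3]
grip_width: 0.566
grasp_force: 30.0
```

move_arm(rows=[-0.17,0,0.1,0,-0.35,0,0.2,0,-0.35,0,0.2,0])

```text
t: 30.37
eef_pos: [551.3, 256.3, 73.9]
tool_rot: [-0.063, 0.998, 0.001, 0.0]
force: [-0.3, 6.0, 1.2]
grip_width: 0.566
grasp_force: 30.0
```

move_arm(rows=[-0.17,0,0.1,0,-0.26,0,0.15,0,-0.26,0,0.15,0])

```text
t: 30.62
eef_pos: [552.0, 256.5, 73.1]
tool_rot: [-0.063, 0.998, 0.001, -0.001]
force: [-11.3, 0.8, 15.3]
grip_width: 0.564
grasp_force: 30.0
```

move_arm(rows=[-0.1,0,0.05,0,-0.2,0,0.1,0,-0.2,0,0.1,0])

```text
t: 30.87
eef_pos: [552.5, 256.7, 72.8]
tool_rot: [-0.064, 0.998, -0.0, -0.002]
force: [-21.0, -3.6, 27.9]
grip_width: 0.564
grasp_force: 30.0
```

The foot is against the stop: the force rose sharply along the slope. I ease off, release and withdraw.

move_arm(rows=[0.2,-0.1,-0.15,0,0.3,-0.15,-0.25,0,0.3,-0.15,-0.25,0])

```text
t: 31.12
eef_pos: [552.8, 255.5, 74.2]
tool_rot: [-0.063, 0.998, 0.002, 0.001]
force: [-0.3, 7.7, 2.8]
grip_width: 0.571
grasp_force: 30.0
```

move_arm(rows=[0,0,0,0,0,0,0,0,0,0,0,0], jaw=-0.25)

```text
t: 31.37
eef_pos: [552.8, 253.8, 73.5]
tool_rot: [-0.063, 0.998, 0.0, -0.0]
force: [-1.3, 3.6, 1.8]
grip_width: 0.618
grasp_force: 2.3
```

move_arm(rows=[0,0,0,0,0,0,0,0,0,0,0,0,0,0,0,0,0,0,0,0,0,0,0,0,0,0,0,0], jaw=-1)

```text
t: 31.95
eef_pos: [553.2, 252.8, 73.4]
tool_rot: [-0.062, 0.998, -0.0, -0.0]
force: [0.1, -0.9, 1.1]
grip_width: 0.984
grasp_force: 0.0
```

move_arm(rows=[0,0,-1,0,0,0,-3,0,0,0,-6,0,0,0,-9,0,0,0,-12,0,0,0,-15,0,0,0,-18,0,0,0,-18,0,15,0,-18,0,15,0,-18,0,15,0,-18,0,15,0,-18,0,15,0,-18,0])

```text
t: 33.03
eef_pos: [399.9, 235.0, 253.9]
tool_rot: [-0.064, 0.998, -0.002, 0.001]
force: [1.2, 2.2, -0.0]
grip_width: 1.001
grasp_force: 0.0
```

Run:
```python
from h import *
go(0,0,0)
b=env.get_image("side");a=env.get_image("scene")
def onplane(d,uv,p,n):
    o,r=ray(d,uv);return o+r*((p-o)@n)/(r@n)
S=np.array([554,255.1,83.]);n=np.array([.124,-.992,0])
for k,d in(("scene",a),("side",b)):
    for c,s,_ in blobs(d,red,10): print(k,c.round(1),s,(onplane(d,c,S,n)-S).round(1))
for k,d,r0,c0 in(("scene",a,200,280),("side",b,220,160)):
    w=cv2.cvtColor(d["frame"],cv2.COLOR_RGB2HSV).astype(int)[r0:r0+110,c0:c0+90]
    m=((w[:,:,0]>100)&(w[:,:,0]<125)&(w[:,:,1]>110)&(w[:,:,2]>20)).astype(np.uint8)
    nn,l,st,ce=cv2.connectedComponentsWithStats(m)
    for i in range(1,nn):
        if st[i,4]>40: q=ce[i]+[c0,r0]; print(k,"blue",q.round(1),st[i],(onplane(d,q,S,n)-S).round(1))
```

```text
t33.03 pos [399.9 235.  253.9] psi 3.270 F [ 1.18  2.18 -0.01] w 1.001 g 0.0 shift cm 42.67 -18.18 25.39 turn 0
scene [238.3 188.7] [233 186  12   7  65] [275.3  34.4 347.9]
scene [248.5 200.5] [243 197  12   8  75] [251.1  31.4 309. ]
scene [346.4 232.3] [340 226  14  14  98] [-75.7  -9.5  44.1]
side [458.8 149.9] [457 149   5   3  10] [-413.9  -51.7  327.2]
side [252.8 171.7] [250 168   7   8  45] [-159.4  -19.9  225.9]
side [213.6 247.8] [203 240  22  17 293] [-67.4  -8.4  39.6]
scene blue [334.4 246.5] [ 42  36  25  24 314] [-36.3  -4.5  17.4]
scene blue [312.  271.3] [ 20  60  24  24 285] [ 38.4   4.8 -23.7]
side blue [190.  250.2] [ 24  19  15  23 217] [ 1.5  0.2 -0.2]
side blue [167.9 253. ] [  3  22  12  23 121] [ 77.7   9.7 -45.8]
```

Cap centre is 1 mm from its home position, the slope reads 29°, and the spent cans are at their original pixels. The arm is clear, so I let it settle and hand in.

move_arm(rows=[0,0,0,0,0,0,0,0,0,0,0,0,0,0,0,0,0,0,0,0,0,0,0,0])

```text
t: 33.63
eef_pos: [404.4, 234.4, 253.2]
tool_rot: [-0.063, 0.998, 0.0, -0.0]
force: [-0.3, 0.5, -0.3]
grip_width: 0.998
grasp_force: 0.0
```

```bash
python3 -c "
from cell import env
print(env.hand_in())"
```

```text
the job is handed in; nothing more can be done
None
```

I handed the job in at about 34 s, no verdict returned: the full can (the one nearest the yellow can) stood released on the mat and now lies in the empty cradle, foot against the stop and cap at the raised end, cap centre about 1 mm from home by camera; both spent cans are back in the carton.

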